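# Hang the rinsed basket on the drip stand by its bail

### The arm

A 6-joint arm with a two-finger parallel gripper is mounted at the origin on the work surface; the furniture and walls round the work are solid. World frame = base frame: x ahead of the robot, y to its left, z up, the work surface at z = 0. Lengths are in m, angles in rad, forces in N, time in s.
With the tool pointing down it reaches from about 0.35 to 0.85 m from the base axis. Payload 8.1 kg.
Tool frame: the origin (TCP) lies on the mounting face of the last link; the fingertips stand 186 mm ahead of it and the grasp point (between the pads) lies 167 mm ahead of it; z points along the fingers, y is the line along which they close (so a half turn about z gives the same grasp; the last joint's range is limited). The gripper opens to 93 mm and grips with 3 to 60 N. Pads are 15 mm wide; open, the fingers measure 128 mm over their backs; the gripper's body (75 mm by 188 mm) begins 65 mm behind the grasp point.
Start: joints at [1.08, 0.13, 1.488, -0, 1.523, -0.085], TCP at [0.237, 0.551, 0.405] pointing down, gripper open.
Joint ranges: [-2.96, 2.96], [-0.89, 2.26], [0.02, 2.5], [-1.34, 4.48], [0, 2.73], [-2.66, 2.66]. Speed limits (rad/s): [2.39, 2.39, 2.79, 3.14, 3.14, 3.14].

### API

Orientations are given as a rotation vector (axis times angle).
In Python, from plant import * gives the robot as it stands. The module is installed in compiled form; this text tells all that it offers.
- The arm moves only by the tool arm_command, never from a script. Its argument "increments" is a list of rows, each a list of 6 numbers: the shift along the tool's x, y, z in units of 0.2 m (1.0 is 0.2 m), then the turn, a rotation vector about the tool's x, y, z in units of pi rad (1.0 is pi rad). A call has exactly 5 rows; each row is the pose to reach, as a shift and turn from the pose commanded when the call began, along the tool's axes at that moment, turning the shorter way round; what a row does not reach only later rows make up. A row lasts 1/8 s, in which the tool goes at most 62.5 mm and 10.7 degrees, less where a joint would pass 70% of its speed; a pose out of reach is approached as far as the arm can. A call with a number of a shift or a turn outside -1 to 1 is refused whole. A call with a gripper value outside its range is refused whole. "fingers" is the closure, from -1 (fully open) to 1 (shut), set as the call begins (left out, the last holds). The fingers move at their own pace and stop on an object; "force" is the grip in N (left out, the last holds). Time passes only in rows, so rows that repeat a pose let the fingers close, or fill a call up. It gives the time, the measured TCP pose, the force, the opening and the grip force at its end, in the units of the state.
- read_state(): the state, without advancing time (a new reading comes with each control period).
- read_camera(name): name is "side" or "top" or "wrist"; returns a dict with "image" (400x640x3 uint8, red, green, blue), "fx", "fy", "cx", "cy" (pixels), "k1" (the pictures are not rectified: a ray, as slopes to the right and down, at radius r is drawn at 1 + k1 r^2 times it, then the intrinsics apply), "T" (4x4, takes a point from camera to world coordinates). Camera axes: x right, y down, z forward; pixel columns grow to the right and rows downward; lengths in m; the calibration is good to about 2 mm. A picture is of the moment at which its call begins. There is no depth.
- close_job(): hands the job in; it is judged then, once.
The state is a dict: "t": time; "q": joint angles; "dq": joint speeds; "joint_torque": joint torques, N m; "tool_pos": TCP position; "orientation": TCP orientation; "force": force on the tool from outside, world axes, zero at the start; "wrist_torque": the same for the moment, N m; "opening": finger opening in m; "gripper_force": force on a finger pad.
Only numpy, scipy, OpenCV 4.12 (cv2) and the standard library are available. Lean on these libraries where they do the work, as an engineer would, in place of code of your own. Each camera call takes 0.05 s, during which the arm holds its last target. There are 200 camera calls.

### The job

Two small white slotted baskets stand on the worktop; one of them has a wire bail, folded down. Swing that bail upright while its basket still stands on the worktop, then hang this basket by the bail on the double hook of the drip stand, so that the bail lies in the dip of both prongs, and let go. Leave the other basket, which has no bail, where it stands.

Things in the scene. Friction and masses are not known exactly. Their poses are not given: they have to be found in the camera images.
- basket: White slotted basket, 125 (x) x 85 (y) x 62 (z) mm, 0.26 kg, loose. Origin at the centre of its underside, x along its long side, z up. A steel wire bail is hinged on its short ends (pivot line parallel to x, 57 mm above the origin) and folds down toward its +y side, which faces roughly to the robot.
- bail (a joint): Hinge angle of the bail, rad: 0 folded (60 degrees from upright toward the basket's +y, 30 degrees above level), 1.047 upright, stop at 1.2. Starts between 0 and 0.35. The hinge is light (about 0.01 N m) with enough friction that the bail stays where it is left.
- bail_grip (a point): Centre of the bail's crown, 85 mm from the pivot line, in a grey sleeve 24 mm long, 9 mm thick, on 6 mm round wire. The crown is straight for 96 mm, parallel to the basket's x. With the bail upright this point is 142 mm above the basket's underside. It turns with the bail; its x stays along the crown.
- hook_seat (a point): Where the crown's centre lies once hung, midway between the two prongs of the steel drip stand, 212 mm above the worktop. x runs from here along the prongs to the post (roughly away from the robot), y along the hung crown, z up. Each prong has a flat dip 20 mm long here (top 3 mm below this point), then its tip turns up at x = -26 mm, to 25 mm above this point.
- plain_basket: The other white slotted basket, same size, without a bail, to be left alone; loose. Origin at the centre of its underside, x along its long side. Which basket stands on the left changes from start to start.
- stand: The drip stand, fixed. Origin on the worktop under the seat, axes as the seat's. Two prongs, 8 mm round bars along x at y = +32 and -32 mm, room for fingers between; they enter the bail from the open -x side, basket below them; behind the dip they rise to 20 mm above the seat. Post 12 mm thick at x = 80 mm, top at 236 mm. Foot: plate 10 mm thick, 130 mm wide, x from -40 to 125 mm.

How it is judged:
By the outcome, as a careful person would: the job done as asked, in the order asked, and still so for the second after the job is handed in, with the robot touching nothing.
It also fails if it takes over 64 s, if anything falls off the work surface, if the arm or the gripper's body presses on something with over 40 N, if the wrist force passes 120 N, or if a joint passes its speed limit or range.

## Working session

There is one attempt and no reset: what is moved stays moved. The work goes in short steps, Python scripts to look and compute and a tool call to move; the robot and the scene stay as the last step left them, time stands still between calls to the robot, and variables do not carry over. Pictures are saved under pics/ and viewed, at most 10 in all, crops included, and the job is handed in when it is done.

Besides the shell and the picture viewer there is one more tool, called after "Request:" in YAML: its name, and indented under it one key for each argument. arm_command: Moves the arm, as the interface text tells. Shifts and turns lie within -1 to 1; 1 stands for 0.2 m of shift or pi rad of turn. Its arguments: {"type":"object","properties":{"increments":{"type":"array","items":{"type":"array","items":{"type":"number","minimum":-1,"maximum":1}}},"fingers":{"type":"number"},"force":{"type":"number"}},"required":["increments"]}

```bash
mkdir -p pics
python3 - <<'E'
from plant import *
import cv2,numpy as np
s=read_state();print({k:np.round(v,3) for k,v in s.items()})
for n in("top","side"):
    c=read_camera(n);print(n,c["fx"],c["cx"],c["cy"],c["k1"],np.round(c["T"],3).tolist())
    cv2.imwrite(f"pics/{n}0.png",c["image"][...,::-1])
E
```

```text
{'t': np.float64(0.0), 'q': array([ 1.08 ,  0.131,  1.489, -0.   ,  1.523, -0.085]), 'dq': array([-0.   ,  0.   ,  0.001,  0.001, -0.002, -0.002]), 'joint_torque': array([-1.0000e-03, -5.5989e+01, -4.9174e+01,  7.6000e-02,  3.6000e-02,
       -0.0000e+00]), 'tool_pos': array([0.237, 0.551, 0.404]), 'orientation': array([-6.330e-01, -3.077e+00,  3.000e-03]), 'force': array([-0.743, -0.127,  0.011]), 'wrist_torque': array([-0.016, -0.026,  0.047]), 'gripper_force': np.float64(0.0), 'opening': np.float64(0.093)}
top 449.3826619176595 322.01304063427426 203.0779171004319 0.029467514878199895 [[-0.02, -0.996, 0.084, 0.452], [-0.999, 0.018, -0.03, -0.026], [0.029, -0.085, -0.996, 1.016], [0.0, 0.0, 0.0, 1.0]]
side 386.1896446769081 322.4736755212426 198.86291796372575 0.005406000911221873 [[-1.0, 0.02, 0.004, 0.527], [0.006, 0.515, -0.857, 0.662], [-0.019, -0.857, -0.515, 0.584], [0.0, 0.0, 0.0, 1.0]]
```

View pics/top0.png

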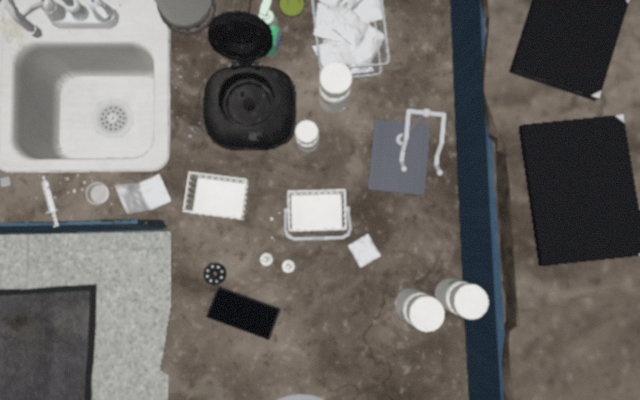

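View pics/side0.png

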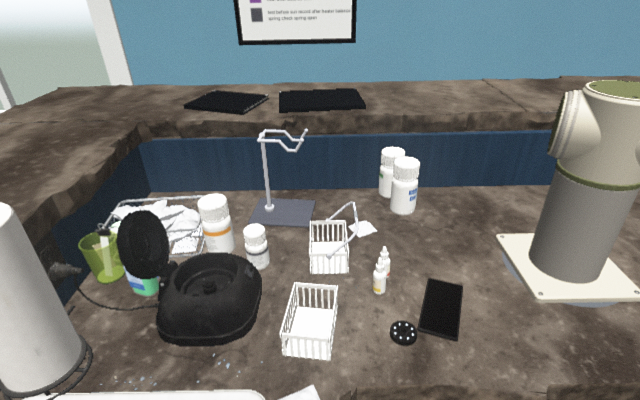

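Run:
```python
import cv2,numpy as np
t=cv2.imread("pics/top0.png");s=cv2.imread("pics/side0.png")
def crop(im,x,y,w,h,k):
    o=cv2.resize(im[y:y+h,x:x+w],None,fx=k,fy=k,interpolation=cv2.INTER_CUBIC)
    for i in range(0,w,10):
        cv2.line(o,(i*k,0),(i*k,8 if (x+i)%50 else 20),(0,0,255),1)
    for i in range(0,h,10):
        cv2.line(o,(0,i*k),(8 if (y+i)%50 else 20,i*k),(0,0,255),1)
    return o
A=np.vstack([np.hstack([crop(t,270,180,80,60,5),crop(t,380,100,80,60,5)]),np.hstack([crop(s,300,195,80,60,5),crop(s,250,120,80,60,5)])])
A2=crop(t,380,130,80,60,5)
A[:300,400:]=crop(t,370,100,80,80,5)[:300,:400]*0+A2
cv2.imwrite("pics/c1.png",A)
```

```text
(no output)
```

View pics/c1.png

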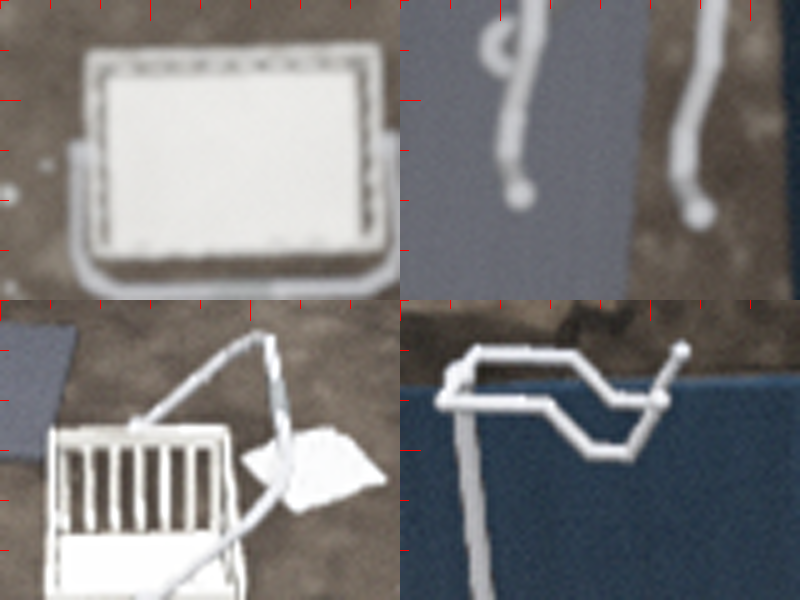

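Top view: the bail basket's rim corners are near (287,190), (346,189), (347,230) and (289,232), with the crown at row ~238. The prong tips are at (404,169) and (440,173). In the side view the dips are near (292,151) and (297,140), and the crown corner is at (352,202). Next I fit the poses to both views.

```bash
cat > h.py <<'E'
from plant import *
import numpy as np, cv2
from scipy.optimize import least_squares
from scipy.spatial.transform import Rotation as R
def proj(c,P):
    P=np.atleast_2d(P);T=np.array(c["T"]);p=(P-T[:3,3])@T[:3,:3]
    s=p[:,:2]/p[:,2:];s=s*(1+c["k1"]*(s**2).sum(1))[:,None]
    return s*[c["fx"],c["fy"]]+[c["cx"],c["cy"]]
def world(v,P):  # v=x,y,yaw
    return R.from_euler('z',v[2]).apply(np.atleast_2d(P))+[v[0],v[1],0]
def bail(a,u,r=.085): # point on bail: u along x, a hinge angle
    t=np.pi/3-a
    return [u,r*np.sin(t),.057+r*np.cos(t)]
def rel(goal_grasp,yaw_extra=0,ref=None):
    """shift to bring the grasp point to goal, tool axes & units, from state"""
    s=read_state();Rt=R.from_rotvec(s["orientation"])
    g=s["tool_pos"]+Rt.apply([0,0,.167])
    return g,Rt.inv().apply(np.array(goal_grasp)-g)/.2
E
python3 - <<'E'
from h import *
t=read_camera("top");s=read_camera("side")
def fit(f,obs,x0):
    r=least_squares(lambda v:np.concatenate([(proj(c,f(v,k))-p).ravel() for c,k,p in obs]),x0,loss='soft_l1')
    print(np.round(r.x,4))
    for c,k,p in obs: print(k,np.round(proj(c,f(r.x,k))-p,1)[0])
    return r.x
def fb(v,k):
    if k=='cr': P=bail(v[3],0,)
    elif k[0]=='p': P=[.067*k[1],0,.057]
    elif k[0]=='e': P=bail(v[3],.048*k[1])
    else: P=[.0625*k[0],.0425*k[1],.062]
    return world(v,P)
fit(fb,[(t,(1,-1),(287,189.6)),(t,(-1,-1),(346.2,188.6)),(t,(1,1),(288.6,231.6)),(t,(-1,1),(347,230)),(t,'cr',(318,237.5)),
 (s,(-1,-1),(310.4,221)),(s,(-1,1),(345.6,221)),(s,('e',-1),(353,202.5)),(s,('e',1),(356.5,231))],[.42,0,1.5,.2])
fs=lambda v,k:world(v,k)
fit(fs,[(t,(-.026,.032,.235),(403.8,169)),(t,(-.026,-.032,.235),(440,172.8)),(s,(-.010,.032,.205),(296,151)),(s,(.010,.032,.205),(288,150.4)),
(s,(-.026,.032,.233),(302,140)),(s,(-.01,-.032,.205),(301,140)),(s,(.01,-.032,.205),(292.4,140)),(s,(-.026,-.032,.233),(306.4,130)),(t,(.08,0,.236),(428,112))],[.5,-.2,0])
E
```

```text
[ 0.5187 -0.0442  1.57    0.2812]
(1, -1) [0.3 0.8]
(-1, -1) [-0.3  0.9]
(1, 1) [-0.8 -1.3]
(-1, 1) [-0.2 -0.8]
cr [ 0.1 -0.2]
(-1, -1) [-0.2 -0.3]
(-1, 1) [-0.1 -1. ]
('e', -1) [0.3 0.6]
('e', 1) [ 0.3 -3.7]
[ 0.5979 -0.231  -0.1329]
(-0.026, 0.032, 0.235) [ 0.2 -0.3]
(-0.026, -0.032, 0.235) [0.  0.1]
(-0.01, 0.032, 0.205) [ 0.  -0.3]
(0.01, 0.032, 0.205) [-0.1 -0. ]
(-0.026, 0.032, 0.233) [0. 0.]
(-0.01, -0.032, 0.205) [-0.4  0.5]
(0.01, -0.032, 0.205) [0.5 0.2]
(-0.026, -0.032, 0.233) [-0.   0.2]
(0.08, 0, 0.236) [-0.2  0.1]
```

```bash
cat >> h.py <<'E'
def plan(goal,yaw,hold=None):
    """goal grasp point, tool down with tool y at world heading yaw (mod pi); print tool-unit shift and turn"""
    s=read_state();Rt=R.from_rotvec(s["orientation"]);g=s["tool_pos"]+Rt.apply([0,0,.167])
    best=None
    for k in(0,np.pi):
        y=np.array([np.cos(yaw+k),np.sin(yaw+k),0]);z=np.array([0,0,-1.]);M=np.c_[np.cross(y,z),y,z]
        w=(Rt.inv()*R.from_matrix(M)); 
        d=np.array(goal)-(R.from_matrix(M).apply([0,0,.167]))-s["tool_pos"]
        print("grasp",np.round(g,4),"ty",np.round(Rt.as_matrix()[:,1],2),"shift",np.round(Rt.inv().apply(d)/.2,3),"turn",np.round(w.as_rotvec()/np.pi,4))
E
python3 -c "
from h import *
plan([.46,-.044,.2],np.pi)"
```

```text
grasp [0.2367 0.551  0.2371] ty [ 0.39  0.92 -0.  ] shift [-2.2   -2.293  0.188] turn [-2.000e-04 -4.000e-04 -6.292e-01]
grasp [0.2367 0.551  0.2371] ty [ 0.39  0.92 -0.  ] shift [-2.2   -2.293  0.188] turn [-3.000e-04  2.000e-04  3.708e-01]
```

Request:
arm_command:
  increments:
    - [-0.1,-0.1,0,0,0,0]
    - [-0.26,-0.27,0,0,0,0]
    - [-0.45,-0.47,0,0,0,0]
    - [-0.64,-0.67,0,0,0,0]
    - [-0.84,-0.87,0,0,0,0]
  fingers: -1
  force: 5

```text
t: 0.82
tool_pos: [0.3226, 0.3235, 0.4046]
orientation: [0.632, 3.077, 0.0]
force: [1.3, 0.1, 0.9]
opening: 0.0933
gripper_force: 0.0
```

Request:
arm_command:
  increments:
    - [-0.2,-0.2,0,0,0,0]
    - [-0.4,-0.42,0,0,0,0]
    - [-0.6,-0.62,0,0,0,0]
    - [-0.76,-0.79,0,0,0,0]
    - [-0.84,-0.87,0,0,0,0]

```text
t: 1.45
tool_pos: [0.4086, 0.0967, 0.4047]
orientation: [0.637, 3.076, -0.0]
force: [0.1, 0.5, 0.4]
opening: 0.0932
gripper_force: 0.0
```

Request:
arm_command:
  increments:
    - [-0.1,-0.11,0,0,0,0.05]
    - [-0.2,-0.22,0,0,0,0.1]
    - [-0.3,-0.33,0,0,0,0.16]
    - [-0.4,-0.43,0,0,0,0.21]
    - [-0.52,-0.55,0,0,0,0.26]

```text
t: 2.08
tool_pos: [0.4604, -0.044, 0.4047]
orientation: [-1.809, -2.568, -0.0]
force: [0.3, -0.0, -0.1]
opening: 0.093
gripper_force: 0.0
```

```bash
python3 -c "
from h import *
plan([.46,-.044,.175],0); s=read_state();print(s['t'],s['q'],s['force'])
c=read_camera('wrist');cv2.imwrite('pics/w1.png',c['image'][...,::-1])
for k in ([.46,-.044,.118],[.5187,-.0442,.062],[.4762,-.0442,.062]):print(proj(c,k))"
```

```text
grasp [ 0.4605 -0.044   0.2377] ty [0.94 0.34 0.  ] shift [ 0.001 -0.002  0.313] turn [ 0.     -0.      0.1093]
grasp [ 0.4605 -0.044   0.2377] ty [0.94 0.34 0.  ] shift [ 0.001 -0.002  0.313] turn [ 1.000e-04  0.000e+00 -8.907e-01]
2.075 [-2.06245982e-01 -2.50191906e-01  1.85375396e+00  1.47707975e-04
  1.53803449e+00 -5.49567302e-01] [ 0.28679938 -0.00833322 -0.0798696 ]
[[316.13056567 202.05764045]]
[[369.07661849 205.20876461]]
[[331.02487575 191.94167198]]
```

View pics/w1.png

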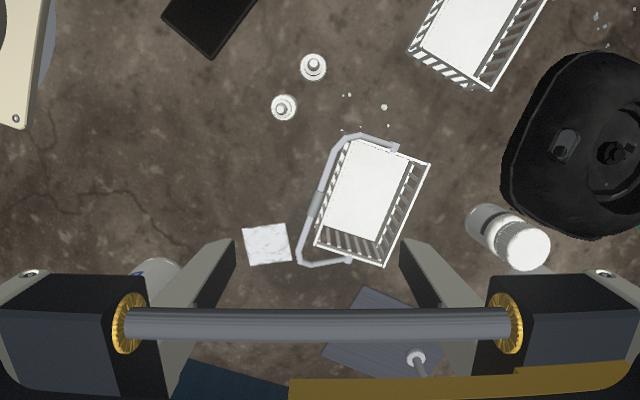

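The wrist view shows the grey sleeve at (315,204) against a predicted (316,202), so the fit holds. Next I turn the tool and descend over the sleeve.

Request:
arm_command:
  increments:
    - [0,0,0.1,0,0,0.05]
    - [0,0,0.25,0,0,0.1]
    - [0,0,0.4,0,0,0.109]
    - [0,0,0.53,0,0,0.109]
    - [0,0,0.6,0,0,0.109]

```text
t: 2.75
tool_pos: [0.4597, -0.043, 0.2831]
orientation: [-2.213, -2.227, 0.002]
force: [-0.2, -0.4, -0.3]
opening: 0.0932
gripper_force: 0.0
```

Request:
arm_command:
  increments:
    - [0,0,0,0,0,0]
    - [0,0,0,0,0,0]
    - [0,0,0,0,0,0]
    - [0,0,0,0,0,0]
    - [0,0,0,0,0,0]
  fingers: 0.6
  force: 3

```text
t: 3.38
tool_pos: [0.4604, -0.0432, 0.2851]
orientation: [2.215, 2.228, 0.0]
force: [0.7, -0.5, 0.3]
opening: 0.0473
gripper_force: 0.0
```

```bash
python3 -c "
from h import *
plan([.46,-.044,.118],0); s=read_state();print(s['t'],s['q'],s['force'],s['opening'])
c=read_camera('side');i=c['image'][180:280,280:400,::-1];cv2.imwrite('pics/s1.png',cv2.resize(i,None,fx=5,fy=5,interpolation=2))
"
```

```text
grasp [ 0.4605 -0.0432  0.1181] ty [1.   0.01 0.  ] shift [-0.004 -0.002  0.   ] turn [0.0002 0.     0.0018]
grasp [ 0.4605 -0.0432  0.1181] ty [1.   0.01 0.  ] shift [-0.004 -0.002  0.   ] turn [-1.000e-04  3.000e-04 -9.982e-01]
3.375 [-2.04542647e-01 -1.57041393e-01  1.99636962e+00 -9.45274411e-07
  1.30171782e+00 -2.10314685e-01] [ 0.68584497 -0.54108554  0.26039219] 0.04732038173874173
```

View pics/s1.png

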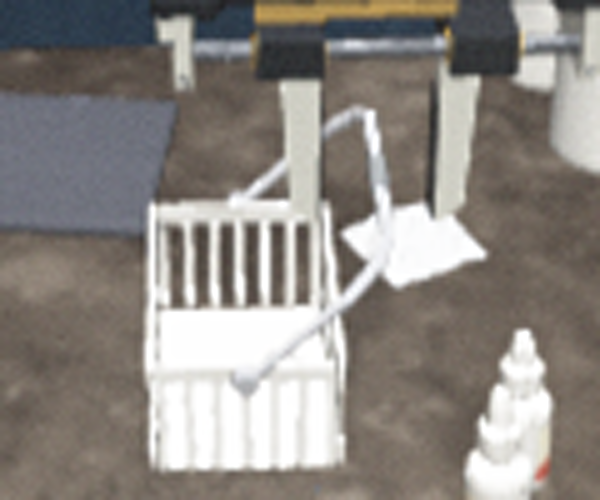

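The crown's sleeve sits midway between the fingers and above the fingertips, so I close.

Request:
arm_command:
  increments:
    - [0,0,0,0,0,0]
    - [0,0,0,0,0,0]
    - [0,0,0,0,0,0]
    - [0,0,0,0,0,0]
    - [0,0,0,0,0,0]
  fingers: 1
  force: 4

```text
t: 4.05
tool_pos: [0.4603, -0.0432, 0.2847]
orientation: [-2.215, -2.228, 0.0]
force: [0.7, -0.1, -0.1]
opening: 0.0088
gripper_force: 4.0
```

```bash
python3 -c "
from h import *
s=read_state();print(s['opening'],s['gripper_force'],s['force'])
a0=.281;
for a in np.linspace(a0,1.06,16): 
  p=np.array(bail(a,0));p0=np.array(bail(a0,0));d=(p-p0)/.2
  print(round(a,3),'tool y',round(-d[1],3),'tool z',round(-d[2],3))"
```

```text
0.008753299225149624 4.000048488378525 [ 0.67050085 -0.11673523 -0.06722961]
0.281 tool y -0.0 tool z -0.0
0.333 tool y 0.016 tool z -0.015
0.385 tool y 0.033 tool z -0.029
0.437 tool y 0.051 tool z -0.042
0.489 tool y 0.069 tool z -0.054
0.541 tool y 0.089 tool z -0.065
0.593 tool y 0.108 tool z -0.076
0.645 tool y 0.128 tool z -0.085
0.696 tool y 0.149 tool z -0.093
0.748 tool y 0.17 tool z -0.1
0.8 tool y 0.191 tool z -0.106
0.852 tool y 0.212 tool z -0.111
0.904 tool y 0.234 tool z -0.114
0.956 tool y 0.256 tool z -0.117
1.008 tool y 0.278 tool z -0.118
1.06 tool y 0.3 tool z -0.119
```

Request:
arm_command:
  increments:
    - [0,0.016,-0.014,0,0,0]
    - [0,0.033,-0.027,0,0,0]
    - [0,0.051,-0.039,0,0,0]
    - [0,0.069,-0.051,0,0,0]
    - [0,0.089,-0.062,0,0,0]

```text
t: 4.68
tool_pos: [0.4785, -0.0431, 0.2974]
orientation: [2.215, 2.228, 0.0]
force: [-1.0, 0.3, 1.6]
opening: 0.0091
gripper_force: 4.0
```

Request:
arm_command:
  increments:
    - [0,0.02,-0.01,0,0,0]
    - [0,0.04,-0.019,0,0,0]
    - [0,0.061,-0.027,0,0,0]
    - [0,0.082,-0.034,0,0,0]
    - [0,0.103,-0.04,0,0,0]

```text
t: 5.3
tool_pos: [0.499, -0.043, 0.3051]
orientation: [-2.215, -2.228, 0.0]
force: [-1.3, 0.5, 0.1]
opening: 0.0089
gripper_force: 4.0
```

Request:
arm_command:
  increments:
    - [0,0.02,-0.004,0,0,0]
    - [0,0.042,-0.007,0,0,0]
    - [0,0.064,-0.01,0,0,0]
    - [0,0.085,-0.011,0,0,0]
    - [0,0.102,-0.011,0,0,0]

```text
t: 5.92
tool_pos: [0.5194, -0.0429, 0.3073]
orientation: [-2.215, -2.228, 0.0]
force: [-1.4, -0.5, 0.1]
opening: 0.0084
gripper_force: 4.0
```

```bash
python3 -c "
from h import *
plan([.518,-.044,.142],0); s=read_state();print(s['t'],s['force'],s['wrist_torque'])
o=[]
for n,(x,y,w,h) in dict(side=(280,150,120,120),top=(260,150,120,120)).items():
  c=read_camera(n);i=c['image'][y:y+h,x:x+w,::-1];o.append(cv2.resize(i,(400,400),interpolation=2))
cv2.imwrite('pics/s2.png',np.hstack(o))
"
```

```text
grasp [ 0.5194 -0.0429  0.1403] ty [ 1.    0.01 -0.  ] shift [-0.006 -0.007 -0.008] turn [-0.      0.      0.0018]
grasp [ 0.5194 -0.0429  0.1403] ty [ 1.    0.01 -0.  ] shift [-0.006 -0.007 -0.008] turn [-0.     -0.     -0.9982]
5.925 [-1.35746069 -0.54063218  0.05793633] [ 0.0020002   0.16125725 -0.02724114]
```

View pics/s2.png

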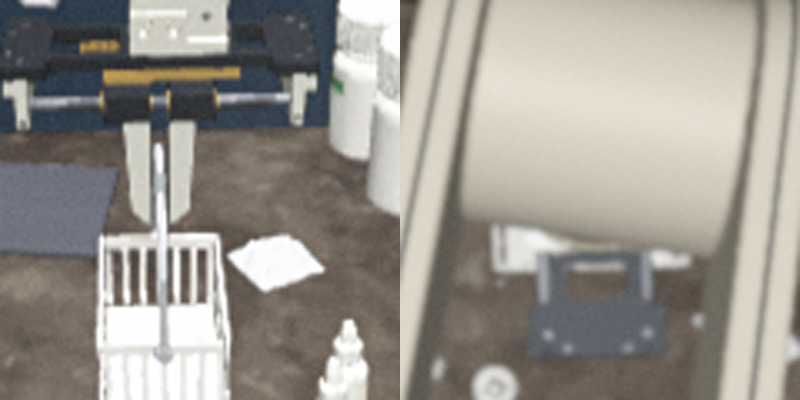

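The bail is upright, with the crown directly above the basket centre line and the basket still on the worktop. Next I firm up the grip, then lift.

Request:
arm_command:
  increments:
    - [0,0,0,0,0,0]
    - [0,0,0,0,0,0]
    - [0,0,-0.02,0,0,0]
    - [0,0,-0.05,0,0,0]
    - [0,0,-0.1,0,0,0]
  fingers: 1
  force: 25

```text
t: 6.65
tool_pos: [0.5189, -0.0428, 0.3275]
orientation: [-2.215, -2.227, 0.001]
force: [0.4, -0.1, -2.0]
opening: 0.0081
gripper_force: 25.0
```

Request:
arm_command:
  increments:
    - [0,0,-0.08,0,0,0]
    - [0,0,-0.19,0,0,0]
    - [0,0,-0.32,0,0,0]
    - [0,0,-0.43,0,0,0]
    - [0,0,-0.51,0,0,0]

```text
t: 7.28
tool_pos: [0.5192, -0.0429, 0.4317]
orientation: [2.214, 2.226, 0.002]
force: [0.0, 0.7, -2.9]
opening: 0.0082
gripper_force: 25.0
```

Request:
arm_command:
  increments:
    - [-0.1,-0.02,0,0,0,0.008]
    - [-0.25,-0.06,0,0,0,0.016]
    - [-0.45,-0.11,0,0,0,0.028]
    - [-0.67,-0.16,0,0,0,0.038]
    - [-0.86,-0.2,0,0,0,0.044]

```text
t: 7.9
tool_pos: [0.4795, -0.2165, 0.4298]
orientation: [2.364, 2.068, -0.0]
force: [0.5, 0.1, -2.8]
opening: 0.0081
gripper_force: 25.0
```

```bash
python3 -c "
from h import *
plan([.598,-.231,.262],-.133); s=read_state();print(s['t'],s['force'],s['opening'],s['wrist_torque'])
o=[]
for n,(x,y,w,h) in dict(side=(250,80,120,150),top=(360,80,120,150)).items():
  c=read_camera(n);i=c['image'][y:y+h,x:x+w,::-1];o.append(cv2.resize(i,(400,500),interpolation=2))
cv2.imwrite('pics/s3.png',np.hstack(o))
"
```

```text
grasp [ 0.4795 -0.2165  0.2628] ty [ 0.99 -0.13  0.  ] shift [0.007 0.597 0.004] turn [ 0.0001  0.0001 -0.0002]
grasp [ 0.4795 -0.2165  0.2628] ty [ 0.99 -0.13  0.  ] shift [0.007 0.597 0.004] turn [ 1.000e-04 -1.000e-04  9.998e-01]
7.9 [ 0.48818219  0.07195254 -2.79936382] 0.008061768587192543 [-0.08420568  0.0379174   0.02364142]
```

View pics/s3.png

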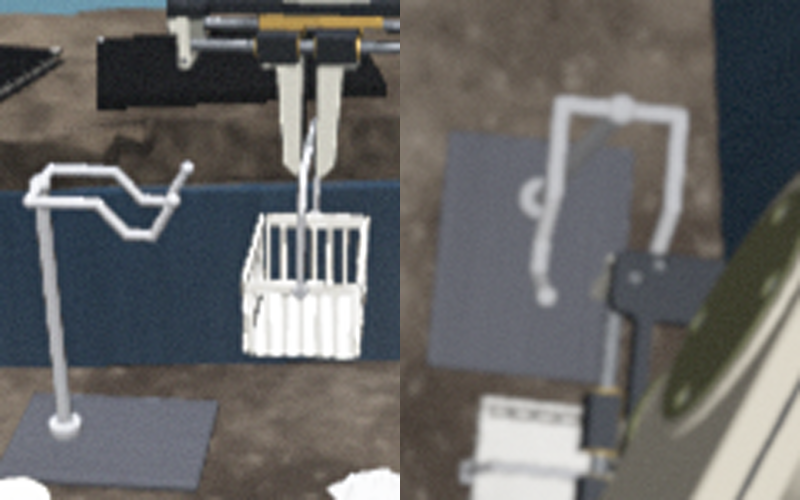

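The basket hangs level and aligned in front of the prongs. I move it in above the tips, then lower.

Request:
arm_command:
  increments:
    - [0,0.04,0,0,0,0]
    - [0,0.09,0,0,0,0]
    - [0.002,0.16,0,0,0,0]
    - [0.003,0.24,0,0,0,0]
    - [0.004,0.32,0,0,0,0]

```text
t: 8.62
tool_pos: [0.5452, -0.222, 0.4291]
orientation: [-2.362, -2.071, -0.0]
force: [-0.6, -0.1, -3.3]
opening: 0.0082
gripper_force: 25.0
```

Request:
arm_command:
  increments:
    - [0.001,0.08,0,0,0,0]
    - [0.002,0.16,0,0,0,0]
    - [0.003,0.22,0,0,0,0]
    - [0.003,0.26,0,0,0,0]
    - [0.003,0.28,0,0,0,0]

```text
t: 9.25
tool_pos: [0.5997, -0.2294, 0.4291]
orientation: [-2.363, -2.07, 0.0]
force: [0.2, 0.5, -2.4]
opening: 0.0077
gripper_force: 25.0
```

Request:
arm_command:
  increments:
    - [0,0,0.02,0,0,0]
    - [0,0,0.06,0,0,0]
    - [0,0,0.11,0,0,0]
    - [0,0,0.16,0,0,0]
    - [0,0,0.2,0,0,0]

```text
t: 9.88
tool_pos: [0.599, -0.2295, 0.3882]
orientation: [-2.363, -2.069, 0.001]
force: [-0.2, -0.4, -3.1]
opening: 0.0082
gripper_force: 25.0
```

```bash
python3 -c "
from h import *
plan([.598,-.231,.212],-.133); s=read_state();print(s['t'],s['force'],s['opening'],s['wrist_torque'])
o=[]
for n,(x,y,w,h) in dict(side=(240,80,120,150),top=(360,60,120,150)).items():
  c=read_camera(n);i=c['image'][y:y+h,x:x+w,::-1];o.append(cv2.resize(i,(400,500),interpolation=2))
cv2.imwrite('pics/s4.png',np.hstack(o))
"
```

```text
grasp [ 0.5988 -0.2294  0.2212] ty [ 0.99 -0.13 -0.  ] shift [-0.008 -0.004  0.046] turn [-0.0003 -0.0001  0.0001]
grasp [ 0.5988 -0.2294  0.2212] ty [ 0.99 -0.13 -0.  ] shift [-0.008 -0.004  0.046] turn [ 2.000e-04 -5.000e-04 -9.999e-01]
9.875 [-0.17080604 -0.37816587 -3.07208292] 0.008223052360958884 [-0.07755399  0.11211174 -0.01225626]
```

View pics/s4.png

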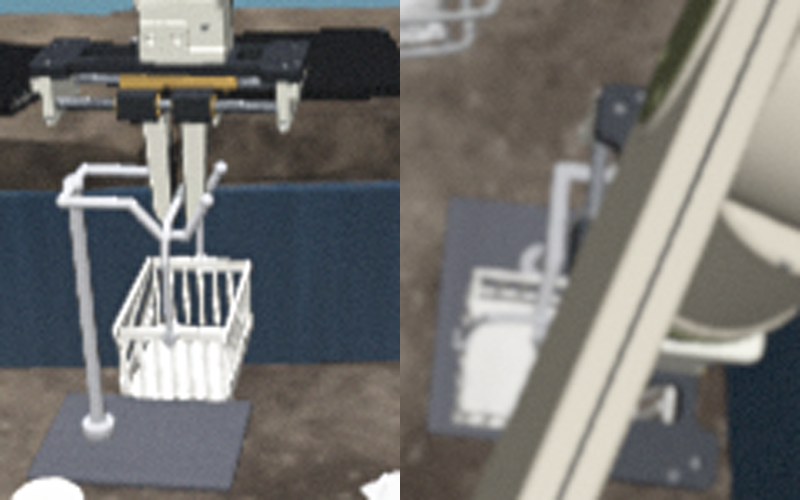

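The crown is about 10 mm above the dip and within it in both views. I lower it on, then check the force.

Request:
arm_command:
  increments:
    - [-0.002,-0.002,0.01,0,0,0]
    - [-0.003,-0.003,0.025,0,0,0]
    - [-0.003,-0.003,0.038,0,0,0]
    - [-0.003,-0.003,0.048,0,0,0]
    - [-0.003,-0.003,0.054,0,0,0]

```text
t: 10.6
tool_pos: [0.5985, -0.23, 0.3784]
orientation: [-2.363, -2.069, 0.0]
force: [-0.3, -0.3, -2.2]
opening: 0.0078
gripper_force: 25.0
```

Request:
arm_command:
  increments:
    - [0,0,0,0,0,0]
    - [0,0,0,0,0,0]
    - [0,0,0,0,0,0]
    - [0,0,0,0,0,0]
    - [0,0,0,0,0,0]

```text
t: 11.22
tool_pos: [0.5986, -0.2301, 0.3786]
orientation: [2.364, 2.07, -0.0]
force: [-0.4, 0.7, -2.2]
opening: 0.008
gripper_force: 25.0
```

Request:
arm_command:
  increments:
    - [0,0,0.003,0,0,0]
    - [0,0,0.006,0,0,0]
    - [0,0,0.009,0,0,0]
    - [0,0,0.012,0,0,0]
    - [0,0,0.012,0,0,0]

```text
t: 11.85
tool_pos: [0.5986, -0.2301, 0.3769]
orientation: [2.363, 2.069, 0.0]
force: [-2.9, 0.9, 5.4]
opening: 0.0083
gripper_force: 25.0
```

Contact came at the expected height. I release gently, opening only partly.

Request:
arm_command:
  increments:
    - [0,0,-0.003,0,0,0]
    - [0,0,-0.003,0,0,0]
    - [0,0,-0.003,0,0,0]
    - [0,0,-0.003,0,0,0]
    - [0,0,-0.003,0,0,0]
  force: 3

```text
t: 12.48
tool_pos: [0.5987, -0.2301, 0.3769]
orientation: [2.363, 2.069, 0.0]
force: [2.3, -0.7, 2.1]
opening: 0.0086
gripper_force: 3.0
```

Request:
arm_command:
  increments:
    - [0,0,0,0,0,0]
    - [0,0,0,0,0,0]
    - [0,0,0,0,0,0]
    - [0,0,0,0,0,0]
    - [0,0,0,0,0,0]
  fingers: 0.35

```text
t: 13.1
tool_pos: [0.5985, -0.23, 0.3767]
orientation: [-2.363, -2.07, 0.0]
force: [0.7, 0.4, 0.7]
opening: 0.0303
gripper_force: 0.0
```

```bash
python3 -c "
from h import *
s=read_state();print(s['t'],s['force'],s['opening'])
o=[]
for n,(x,y,w,h) in dict(side=(255,100,80,100),wrist=(200,100,400,300)).items():
  c=read_camera(n);i=c['image'][y:y+h,x:x+w,::-1];o.append(cv2.resize(i,(400,500),interpolation=2))
cv2.imwrite('pics/s5.png',np.hstack(o))
"
```

```text
13.1 [0.66376931 0.36072217 0.73073456] 0.030342323494546217
```

View pics/s5.png

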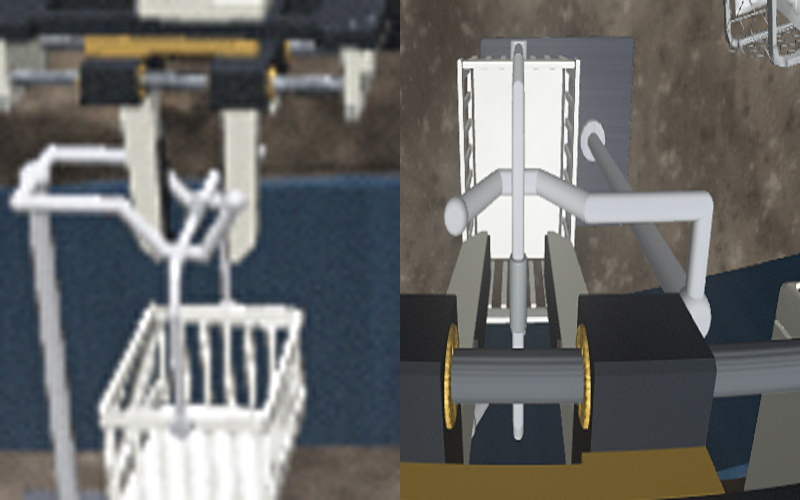

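The wrist view (right) shows the crown centred in the flat dip of the near prong, with the sleeve free between the open fingers and the basket hanging level. I retreat straight up.

Request:
arm_command:
  increments:
    - [0,0,-0.05,0,0,0]
    - [0,0,-0.13,0,0,0]
    - [0,0,-0.25,0,0,0]
    - [0,0,-0.4,0,0,0]
    - [0,0,-0.55,0,0,0]

```text
t: 13.82
tool_pos: [0.5984, -0.23, 0.4894]
orientation: [2.362, 2.069, 0.001]
force: [0.7, -0.1, 0.1]
opening: 0.0307
gripper_force: 0.0
```

Request:
arm_command:
  increments:
    - [0,-0.15,-0.05,0,0,0]
    - [0,-0.35,-0.08,0,0,0]
    - [0,-0.6,-0.1,0,0,0]
    - [0,-0.85,-0.1,0,0,0]
    - [0,-1,-0.1,0,0,0]

```text
t: 14.45
tool_pos: [0.3984, -0.2032, 0.5087]
orientation: [2.362, 2.067, 0.001]
force: [0.5, -0.2, 0.2]
opening: 0.0301
gripper_force: 0.0
```

Request:
arm_command:
  increments:
    - [0.1,0,0,0,0,0]
    - [0.3,0,0,0,0,0]
    - [0.5,0,0,0,0,0]
    - [0.7,0,0,0,0,0]
    - [0.8,0,0,0,0,0]

```text
t: 15.08
tool_pos: [0.4212, -0.0433, 0.5086]
orientation: [2.361, 2.07, 0.003]
force: [0.3, -0.2, 0.3]
opening: 0.0304
gripper_force: 0.0
```

```bash
python3 -c "
from h import *
s=read_state();print(s['t'],s['force'],s['tool_pos'])
o=[]
for n,(x,y,w,h) in dict(side=(235,110,120,150),top=(360,80,120,150)).items():
  c=read_camera(n);i=c['image'][y:y+h,x:x+w,::-1];o.append(cv2.resize(i,(400,500),interpolation=2))
  print(proj(c,world([.5979,-.231,-.1329],[[0,.048,.212],[0,-.048,.212]]))-[x,y])
cv2.imwrite('pics/s6.png',np.hstack(o))
"
```

```text
15.075 [ 0.25055253 -0.15178134  0.32151991] [ 0.42123015 -0.04332592  0.5086111 ]
[[55.46230906 40.52699631]
 [62.76036924 25.42065408]]
[[34.07102177 75.68731839]
 [86.41224698 81.75528081]]
```

View pics/s6.png

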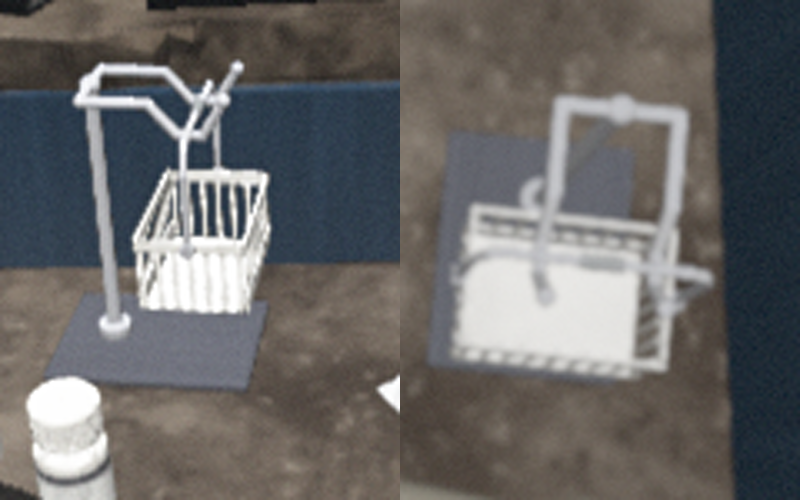

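The basket hangs level with its crown across both dips, at crop (513,252)–(688,272), which matches the prediction. The arm is clear and touching nothing.

```bash
python3 -c "
from plant import *
print(close_job())"
```

```text
the job is handed in; nothing more can be done
None
```

The bail was swung upright with its basket still on the worktop, the basket now hangs by the bail in both prong dips with the gripper clear, and the plain basket was left alone; I handed the job in at about 15 s, and no verdict came back.

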